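# Tip the wide flip-top box over its tray

## Robot

A 6-joint arm with a two-finger parallel gripper is mounted at the origin on a cart in front of the work surface, level with it; the furniture and walls round the work are solid. World frame = base frame: x ahead of the robot, y to its left, z up, the work surface at z = 0. Lengths are in m, angles in rad, forces in N, time in s.
With the tool pointing down it reaches from about 0.375 to 0.975 m from the base axis. Payload 3.8 kg.
Tool frame: the origin (TCP) lies at the very end of the fingers, on their centre line; the grasp point (between the pads) lies 19 mm behind it; z points along the fingers, y is the direction in which the jaws open and shut (so a half turn about z gives the same grasp; the last joint's range is limited). The gripper opens to 85 mm and grips with 20 to 120 N. Pads are 22 mm wide; open, the fingers measure 114 mm over their backs; the gripper's body (76 mm by 85 mm) begins 54 mm behind the grasp point. The pads swing forward as they close: fully open they stand 13 mm farther back than shut.
Start: joints at [-0.037, 0.264, 1.604, -0, 1.274, -0.037], TCP at [0.675, -0, 0.231] pointing down, gripper open.
Joint ranges: [-2.63, 2.63], [-0.94, 2.18], [0.31, 2.57], [-1.31, 4.45], [0, 2.66], [-2.55, 2.55]. Speed limits (rad/s): [2.57, 2.57, 3.14, 3.14, 3.14, 3.14].

## Interface

Orientations are given as a rotation vector (axis times angle).
In Python, from workcell import bot, viewer, finish_job gives the robot as it stands.
- The arm moves only by the tool servo_tool, never from a script. Its argument "plan" is a list that holds one entry, the list of rows, each a list of 6 numbers: the shift along the tool's x, y, z in cm, then the turn, a rotation vector about the tool's x, y, z in degrees. A call has 1 to 20 rows; each row is the pose to reach, as a shift and turn from the pose measured when the call began, along the tool's axes at that moment; what a row does not reach only later rows make up. A row lasts 1/12 s, in which the tool goes at most 41.7 mm and 7.16 degrees, less where a joint would pass 70% of its speed; a pose out of reach is approached as far as the arm can. A call with a gripper value outside its range is refused whole. "claw" is the finger opening in cm, from 0 to 8.54, set as the call begins (left out, the last holds). The fingers move at their own pace and stop on an object; "grip_force" is the grip in N (left out, the last holds). Time passes only in rows, so rows that repeat a pose let the fingers close. It gives the time, the measured TCP pose, the force and the opening at its end, in the units of the state.
- bot.read_state(): the state, without advancing time (a new reading comes with each control period).
- viewer.read_camera(name): name is "scene" or "side" or "wrist"; returns a dict with "color" (400x640x3 uint8, red, green, blue), "fx", "fy", "cx", "cy" (pixels), "eye" and "rotation" of the camera in the world; the wrist camera has in their place "T_tool_cam" (4x4, takes a point from camera to tool coordinates, whose origin is the TCP and whose axes are the flange's). Camera axes: x right, y down, z forward; pixel columns grow to the right and rows downward; lengths in m; the calibration is good to about 2 mm. A picture is of the moment at which its call begins: read the wrist's pose just before it. There is no depth.
- finish_job(): hands the job in, once; it reports no verdict.
The state is a dict: "time": time; "q": joint angles; "joint_vel": joint speeds; "joint_torque": joint torques, N m; "tool_pos": TCP position; "tcp_rot": TCP orientation; "wrist_force": force on the tool from outside, world axes, zero at the start; "torque": the same for the moment, N m; "width": opening from 0.0 (shut) to 1.0 (fully open).
Only numpy, scipy, OpenCV 4.12 (cv2) and the standard library are available. Lean on these libraries where they do the work, as an engineer would, in place of code of your own. Each camera call takes 0.05 s, during which the arm holds its last target.

## Task

Two wooden flip-top boxes hang in stands over metal trays. Empty the wider box: swing it by its handle up and over, right over to the far stop, so that its lid falls open and both grinding stones drop into its own tray, and leave it upside down. Do not turn the narrower box.

Things in the scene. Friction and masses are not known exactly. Their poses are not given: they have to be found in the camera images.
- wide_tipper: Stand of the WIDER box. Origin: on the table under the middle of the axle; x to the far side, y along the axle, z up. Open tray x -70 to 100 mm, y +-65, 28 high, 4 mm thick. Posts at y +-68 mm, 140 high, hold the axle at z 130. On it a wooden flip-top box 110 wide (y), 70 long (x), 56 high, centred on the axle, with a bar handle parallel to the axle on the robot's side, 39 mm clear of the box.
- wide_box (a joint): Turn of the wider box, rad: 0 upright; 3.1 upside down, far stop. Middle of its handle at x = -0.08 cos, z = 0.13 + 0.08 sin of this (m, wide_tipper frame). Handle: 12 mm wooden sleeve, 52 mm long, free to spin, so a gripper from above need not turn with it. About 2 N moves it; stays where left. Lid hinged at the handle-side edge, no latch: falls open past a quarter turn.
- stone_1: Mounted grinding stone, about 25 g: a cylinder 20 mm in diameter and 20 mm high with a 6 mm steel shaft, 16 mm long. Starts unseen inside the closed wider box, standing on its floor. Origin: centre of the stone's free end face, z along the shaft.
- stone_2: The other grinding stone, the same as stone_1, also inside the wider box.
- narrow_box (a joint): Turn of the NARROWER box, rad, 0 upright. Its stand and box are alike but the box is only 60 mm wide (stand 92 mm); it stands left or right of the wider one, 0.26 to 0.42 m away. It is not to be turned.

How it is judged:
By the outcome, as a careful person would: the job done as asked, in the order asked, and still so for the second after the job is handed in, with the robot touching nothing.
It also fails if it takes over 42 s, if anything falls off the work surface, if the arm or the gripper's body presses on something with over 40 N, if the wrist force passes 120 N, or if a joint passes its speed limit or range.

## Working session

There is one attempt and no reset: what is moved stays moved. The work goes in short steps, Python scripts to look and compute and a tool call to move; the robot and the scene stay as the last step left them, time stands still between calls to the robot, and variables do not carry over. Pictures are saved under pics/ and viewed, and the job is handed in when it is done.

Besides the shell and the picture viewer there is one more tool, called after "Request:" in YAML: its name, and indented under it one key for each argument. servo_tool: Moves the arm, as the interface text tells. Its arguments: {"type":"object","properties":{"plan":{"type":"array"},"claw":{"type":"number"},"grip_force":{"type":"number"}},"required":["plan"]}

```bash
mkdir -p pics; cat > h.py <<'E'
import numpy as np, cv2
from workcell import bot, viewer, finish_job
def snap(n,f):
    c=viewer.read_camera(n); cv2.imwrite('pics/'+f+'.png',c['color'][:,:,::-1]); return c
E
python3 - <<'E'
from h import *
s=bot.read_state(); print(s)
for n in ('scene','side','wrist'):
    c=snap(n,n+'0'); print(n,{k:np.round(v,4).tolist() for k,v in c.items() if k!='color'})
E
```

```text
{'time': 0.0, 'q': array([-3.69256643e-02,  2.64770135e-01,  1.60538777e+00, -4.00320951e-06,
        1.27367760e+00, -3.68912364e-02]), 'joint_vel': array([-0.00017108,  0.00118551, -0.00014468,  0.00086318, -0.00118354,
        0.00010282]), 'joint_torque': array([ 6.10465631e-04, -5.15121067e+01, -3.67308676e+01, -4.07824507e-05,
        1.31324201e-02,  1.46811578e-05]), 'tool_pos': array([6.74269350e-01, 6.48749887e-06, 2.29943132e-01]), 'tcp_rot': array([-2.22031753, -2.2202437 ,  0.00240071]), 'wrist_force': array([-0.71384571,  0.4188478 , -0.30846143]), 'torque': array([ 0.01229475, -0.06037556, -0.00382654]), 'width': 1.002491972308479}
scene {'fx': 519.3477, 'fy': 519.3477, 'cx': 323.9989, 'cy': 210.0686, 'eye': [-0.093, -0.7133, 0.663], 'rotation': [-1.9856, 0.6451, -0.4149]}
side {'fx': 366.3821, 'fy': 366.3821, 'cx': 321.0119, 'cy': 208.4827, 'eye': [0.2373, -0.4892, 0.6576], 'rotation': [-2.1997, 0.5279, -0.2568]}
wrist {'fx': 300.1283, 'fy': 300.1283, 'cx': 323.3264, 'cy': 195.3837, 'T_tool_cam': [[0.0003, -0.9494, -0.3141, 0.0817], [1.0, 0.0004, -0.0003, 0.0006], [0.0005, -0.3141, 0.9494, -0.1423], [0.0, 0.0, 0.0, 1.0]]}
```

View pics/scene0.png

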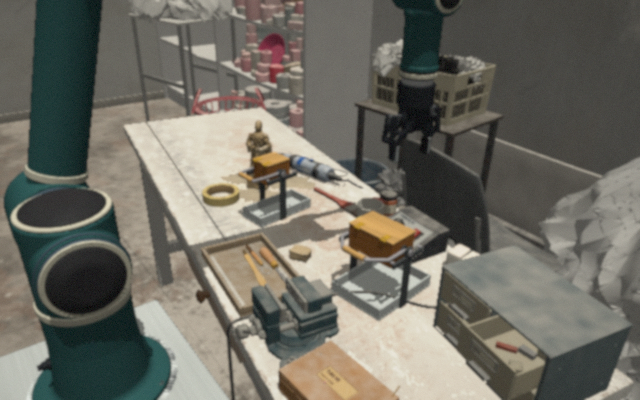

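View pics/side0.png

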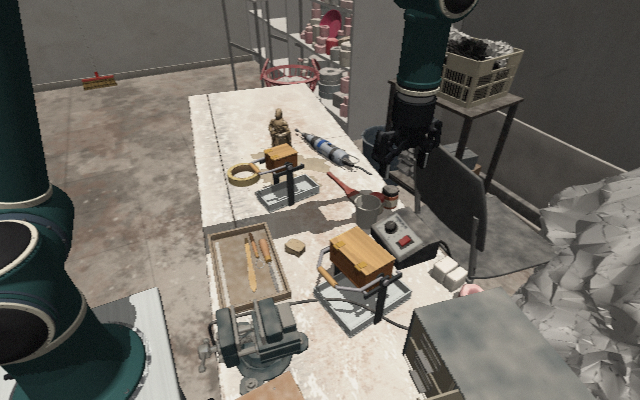

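View pics/wrist0.png

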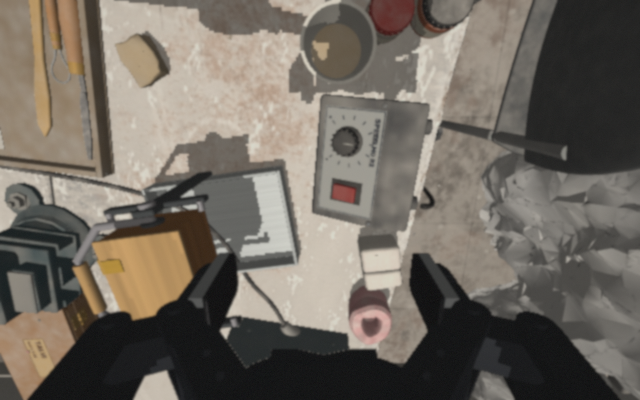

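The scene view shows the wider box at about (380,237) and the narrower at (270,165). The side view shows them at (360,255) and (281,157), with the wide handle near (327,277). In the wrist view the wide handle is near (90,290). I'll zoom in for the details.

```bash
python3 - <<'E'
import cv2
for n,(x0,y0,w,h) in {'scene':(315,190,130,130),'side':(300,210,130,130),'wrist':(60,150,250,200)}.items():
    i=cv2.imread(f'pics/{n}0.png')[y0:y0+h,x0:x0+w]
    k=4.5 if w==130 else 3
    cv2.imwrite(f'pics/{n}0z.png',cv2.resize(i,None,fx=k,fy=k,interpolation=cv2.INTER_CUBIC))
E
```

```text
(no output)
```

View pics/scene0z.png

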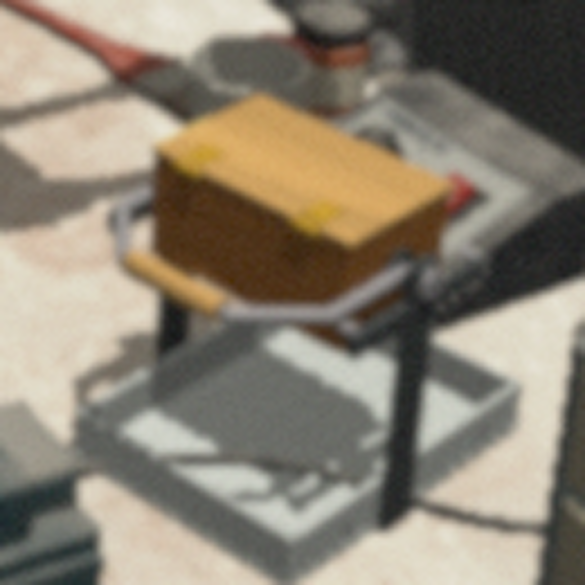

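View pics/side0z.png

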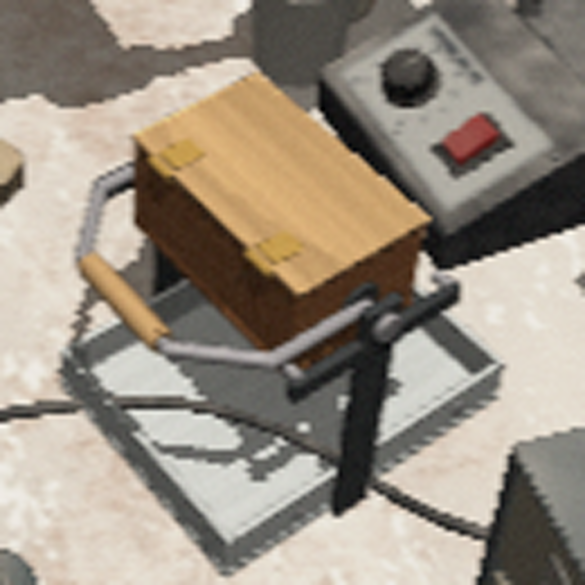

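View pics/wrist0z.png

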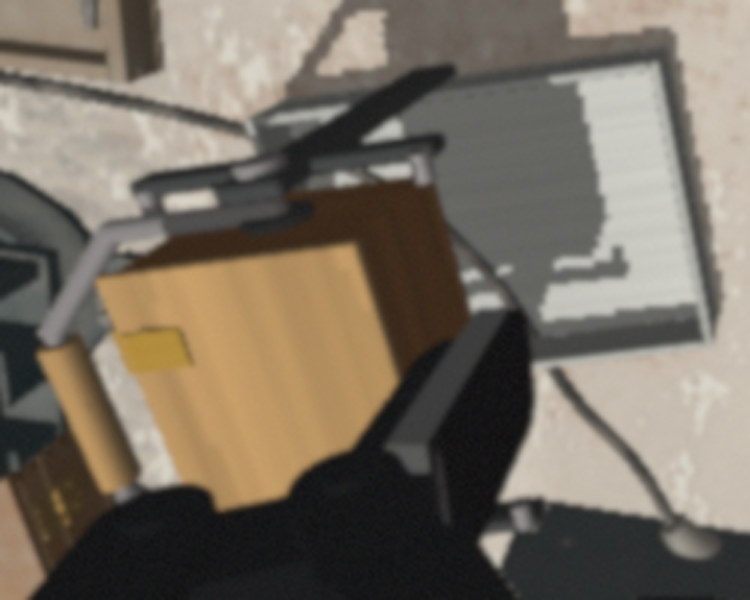

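```bash
cat >> h.py <<'E'
from scipy.spatial.transform import Rotation as Ro
CAM={}
def cam(n):
    if n not in CAM:
        c=viewer.read_camera(n); R=Ro.from_rotvec(c['rotation']).as_matrix() if np.shape(c['rotation'])==(3,) else c['rotation']
        CAM[n]=(c,R,np.array(c['eye']))
    return CAM[n]
def wcam(c,s):
    T=np.eye(4);T[:3,:3]=Ro.from_rotvec(s['tcp_rot']).as_matrix();T[:3,3]=s['tool_pos'];T=T@np.array(c['T_tool_cam']);return (c,T[:3,:3],T[:3,3])
def ray(C,p):
    c,R,e=C; d=R@np.array([(p[0]-c['cx'])/c['fx'],(p[1]-c['cy'])/c['fy'],1]); return e,d/np.linalg.norm(d)
def tri(rs):
    A=0;b=0
    for e,d in rs:
        P=np.eye(3)-np.outer(d,d);A=A+P;b=b+P@e
    X=np.linalg.solve(A,b); return X,[np.linalg.norm(np.cross(X-e,d))*1e3 for e,d in rs]
E
python3 - <<'E'
from h import *
s=bot.read_state(); w=wcam(viewer.read_camera('wrist'),s)
Cs=[cam('scene'),cam('side'),w]
o=[(315,190,4.5),(300,210,4.5),(60,150,3)]
pts={'hA':[(125,256),(85,260),(57,346)],'hB':[(228,304),(165,338),(120,487)],
'lid_nL':[(158,150),(135,138),(98,280)],'lid_fL':[(258,97),(258,74),(358,243)],'lid_fR':[(450,188),(430,218),None],'lid_nR':[(350,243),(297,293),None],
'tray_nR':[(290,545),(225,545),None],'tray_fR':[(518,390),(500,365),(712,342)],'tray_nL':[(78,412),(63,365),(250,125)],'tray_fL':[None,None,(660,55)]}
P={}
for k,v in pts.items():
    rs=[ray(C,(p[0]/m+x,p[1]/m+y)) for C,p,(x,y,m) in zip(Cs,v,o) if p]
    if len(rs)>1:
        X,r=tri(rs);P[k]=X;print(k,X.round(4),np.round(r,1))
    else:
        e,d=rs[0];print(k,(e+d*((.028-e[2])/d[2])).round(4))
h=(P['hA']+P['hB'])/2;d=P['hA']-P['hB'];print('handle mid',h,'len',np.linalg.norm(d),'yaw',np.degrees(np.arctan2(-d[0],d[1])))
L=(P['lid_nL']+P['lid_fL']+P['lid_fR']+P['lid_nR'])/4;print('lid',L)
for a,b in [('lid_nL','lid_nR'),('lid_fL','lid_fR'),('tray_nL','tray_nR')]:
    d=P[a]-P[b];print(a,np.linalg.norm(d),np.degrees(np.arctan2(-d[0],d[1])))
E
```

```text
hA [ 0.4502 -0.0658  0.1316] [1.7 1.4 0.3]
hB [ 0.4598 -0.1186  0.1326] [1.2 1.3 1.8]
lid_nL [ 0.4914 -0.0323  0.1559] [1.1 1.3 2.4]
lid_fL [ 0.5615 -0.0207  0.1556] [0.3 1.1 1.2]
lid_fR [ 0.5807 -0.127   0.1519] [1.4 1.4]
lid_nR [ 0.5061 -0.1413  0.158 ] [0.6 0.6]
tray_nR [ 0.4731 -0.1551  0.0257] [0.5 0.5]
tray_fR [ 0.6405 -0.13    0.0233] [0.4 0.9 0.4]
tray_nL [ 0.4554 -0.0305  0.0242] [3.7 4.5 1.5]
tray_fL [0.6237 0.0011 0.028 ]
handle mid [ 0.45497508 -0.09220176  0.13213172] len 0.053594476388307076 yaw 10.267025076434251
lid [ 0.53491706 -0.08032191  0.15531908]
lid_nL 0.11005812574455223 7.663384708715927
lid_fL 0.10803951729972007 10.205645227864247
tray_nL 0.12585615936114253 8.07833151880813
```

Request:
servo_tool:
  plan:
    - [[-1.5,-3.6,0,0,0,-2],[-3,-7.2,0,0,0,-4],[-4.6,-10.8,0,0,0,-6],[-6.2,-14.5,0,0,0,-8],[-7.8,-18.2,0,0,0,-9.5],[-8.9,-21,0,0,0,-9.5],[-9.3,-21.9,0,0,0,-9.5],[-9.3,-21.9,0,0,0,-9.5],[-9.3,-21.9,0,0,0,-9.5],[-9.3,-21.9,0,0,0,-9.5]]
  claw: 3.6
  grip_force: 30

```text
time: 1.13
tool_pos: [0.4571, -0.0928, 0.2315]
tcp_rot: [2.029, 2.397, 0.001]
wrist_force: [0.5, 1.3, 0.0]
width: 0.42
```

```bash
python3 - <<'E'
from h import *
s=bot.read_state(); print(s['time'],s['tool_pos'],s['tcp_rot'],s['width'],s['wrist_force'])
R=Ro.from_rotvec(s['tcp_rot']).as_matrix();print(R.round(3))
c=snap('wrist','w1'); W=wcam(c,s)
snap('side','s1')
c_,Rm,e=W
yaw=np.radians(9.5)
for X in ([.4551,-.0932,.13],):
  for t in (-.026,.026):
    P=np.array(X)+t*np.array([-np.sin(yaw),np.cos(yaw),0]);p=Rm.T@(P-e);print(c['fx']*p[0]/p[2]+c['cx'],c['fy']*p[1]/p[2]+c['cy'])
E
```

```text
1.1333 [ 0.45706383 -0.09282392  0.23145689] [2.02936363e+00 2.39745425e+00 9.01512120e-04] 0.42011096672013193 [0.47549254 1.32820579 0.02691853]
[[-0.165  0.986  0.001]
 [ 0.986  0.165  0.   ]
 [-0.     0.001 -1.   ]]
320.15570966474746 224.3599542102659
319.97389352965666 166.7187630169576
```

View pics/w1.png

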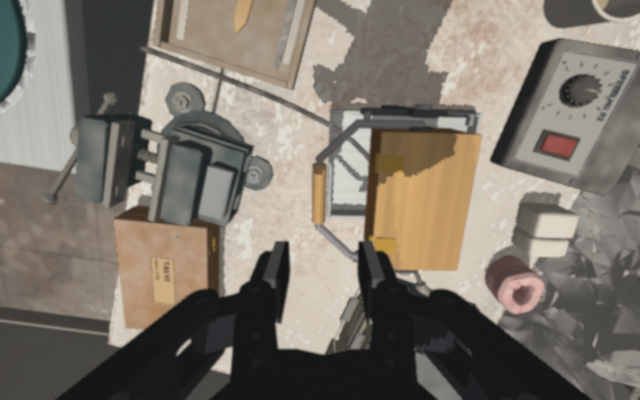

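View pics/s1.png

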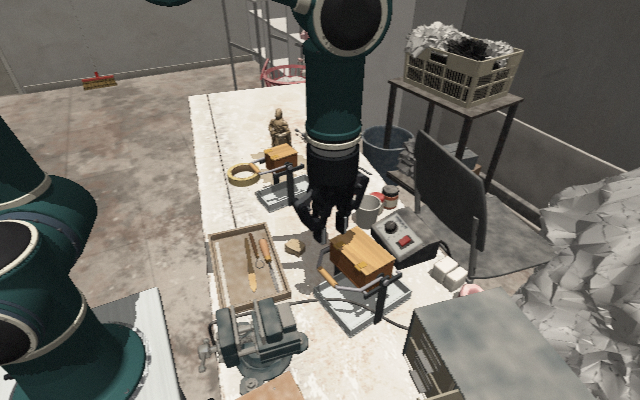

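The wrist view shows the sleeve upright at column 319, rows 162–224, against a prediction of 320 and 167–224. The pose and yaw hold. I'll descend with a 2 mm correction.

Request:
servo_tool:
  plan:
    - [[0,-0.2,1.5,0,0,0],[0,-0.22,3.5,0,0,0],[0,-0.22,5.5,0,0,0],[0,-0.22,7.5,0,0,0],[0,-0.22,9.5,0,0,0],[0,-0.22,11,0,0,0],[0,-0.22,12,0,0,0],[0,-0.22,12,0,0,0],[0,-0.22,12,0,0,0]]

```text
time: 1.98
tool_pos: [0.4552, -0.0923, 0.113]
tcp_rot: [-2.026, -2.398, 0.001]
wrist_force: [-10.7, 2.7, 16.7]
width: 0.419
```

```bash
python3 - <<'E'
from h import *
s=bot.read_state(); print(s['time'],s['tool_pos'],s['width'],s['wrist_force'])
c=snap('wrist','w2'); snap('side','s2')
i=cv2.imread('pics/s2.png')[200:340,250:430];cv2.imwrite('pics/s2z.png',cv2.resize(i,None,fx=4,fy=4))
E
```

```text
1.9833 [ 0.45516039 -0.09230129  0.11302262] 0.41944816810307006 [-10.66589607   2.72117421  16.72032844]
```

View pics/w2.png

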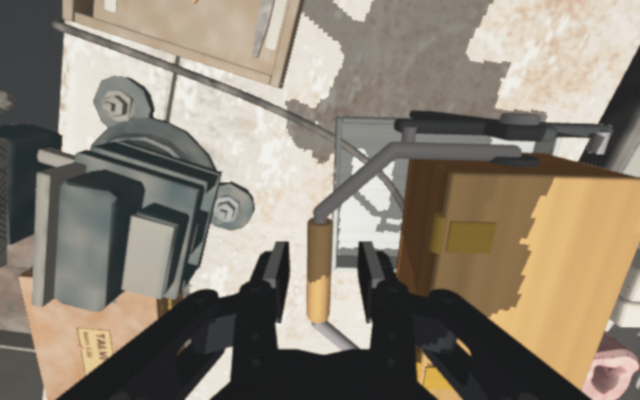

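View pics/s2z.png

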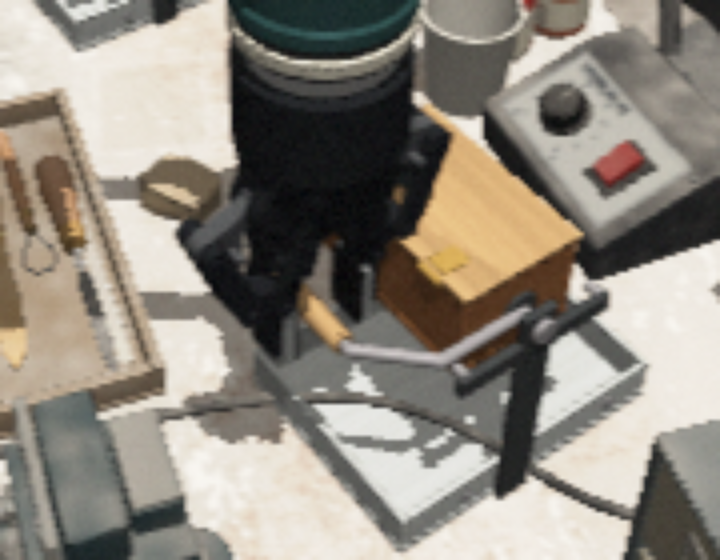

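The sleeve is centred between the pads: wrist columns 307–331 between fingers at 288 and 358. But the wrist reads about 17 N up and 11 N back, so a knuckle may be on the lid edge. I'll check by reading the force again.

Request:
servo_tool:
  plan:
    - [[0,0,-0.5,0,0,0],[0,0,-1,0,0,0],[0,0,-1,0,0,0],[0,0,-1,0,0,0]]

```text
time: 2.42
tool_pos: [0.4561, -0.0923, 0.1234]
tcp_rot: [-2.026, -2.4, 0.0]
wrist_force: [-1.2, 0.8, -0.5]
width: 0.423
```

```bash
python3 - <<'E'
from h import *
s=bot.read_state(); print(s['time'],s['tool_pos'],s['width'],s['wrist_force'],s['torque'],s['joint_vel'])
c=snap('scene','c2')
i=cv2.imread('pics/c2.png')[140:320,300:460];cv2.imwrite('pics/c2z.png',cv2.resize(i,None,fx=3.3,fy=3.3))
E
```

```text
2.4167 [ 0.45608707 -0.09229809  0.1233558 ] 0.42256172685787496 [-1.18436971  0.76333524 -0.48310478] [ 0.03762084  0.04398243 -0.00581626] [-0.00237066  0.00521247  0.01674269  0.00107617 -0.00055165 -0.00122504]
```

View pics/c2z.png

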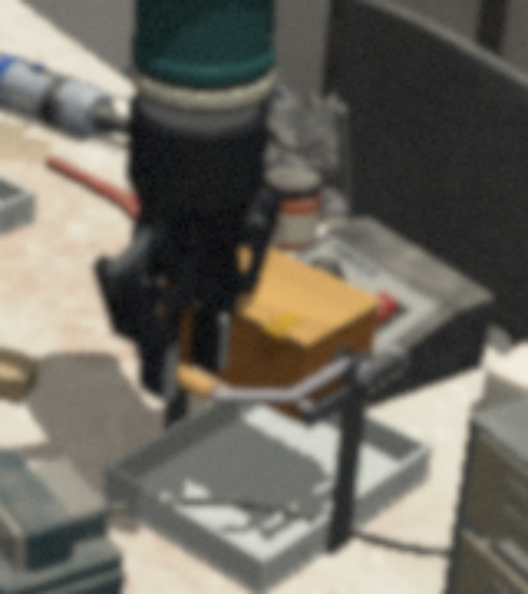

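It was contact: the force vanished after lifting 1 cm. I'll lean the gripper body 15° toward the robot, away from the lid, and then go down.

Request:
servo_tool:
  plan:
    - [[0,0,-0.2,-4,0,0],[0,0.1,0,-9,0,0],[0,0.2,0,-15,0,0],[0,0.24,0.4,-15,0,0],[0,0.24,0.8,-15,0,0],[0,0.24,1.2,-15,0,0],[0,0.24,1.2,-15,0,0],[0,0.24,1.2,-15,0,0]]
  claw: 2.6

```text
time: 3.13
tool_pos: [0.4588, -0.0919, 0.1109]
tcp_rot: [1.91, 2.263, 0.296]
wrist_force: [0.9, 0.6, 0.5]
width: 0.307
```

```bash
python3 - <<'E'
from h import *
s=bot.read_state(); print(s['time'],s['tool_pos'],s['width'],s['wrist_force'],s['torque'])
snap('wrist','w3');snap('side','s3')
i=cv2.imread('pics/s3.png')[200:340,250:430];cv2.imwrite('pics/s3z.png',cv2.resize(i,None,fx=4,fy=4))
E
```

```text
3.1333 [ 0.45884515 -0.09185256  0.11094132] 0.30735006080446897 [0.86060885 0.64823935 0.45879758] [-0.01046045  0.13233084  0.03662287]
```

View pics/w3.png

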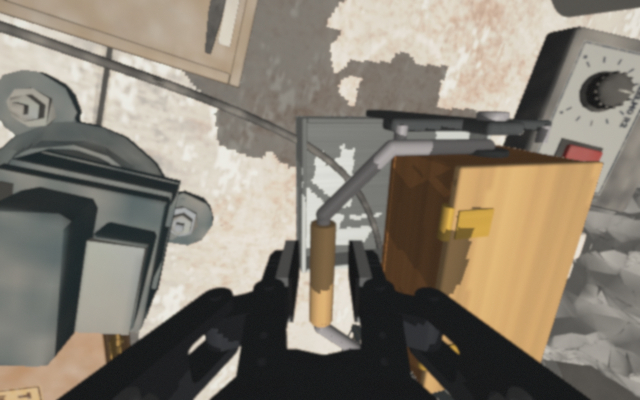

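View pics/s3z.png

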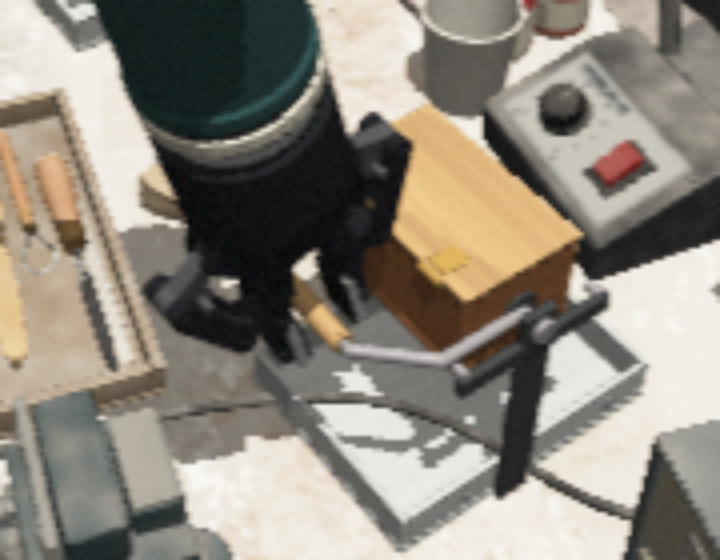

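The sleeve (column 322) is centred between the fingers (298/350), and there is no contact force. Closing now.

Request:
servo_tool:
  plan:
    - [[0,0,0,0,0,0],[0,0,0,0,0,0],[0,0,0,0,0,0],[0,0,0,0,0,0],[0,0,0,0,0,0],[0,0,0,0,0,0]]
  claw: 0.6
  grip_force: 30

```text
time: 3.73
tool_pos: [0.4582, -0.0919, 0.1107]
tcp_rot: [1.91, 2.263, 0.295]
wrist_force: [-3.3, -3.6, -2.0]
width: 0.126
```

```bash
python3 - <<'E'
from h import *
s=bot.read_state(); print(s['time'],s['tool_pos'],s['width']*85.4,s['wrist_force'],s['torque'])
snap('wrist','w4')
# plan: arc in tool axes at call start. tool tilt a0=-15 about x; box frame x'(=y at tilt0), z up
R=Ro.from_rotvec(s['tcp_rot']).as_matrix()
yaw=np.radians(9.5); xp=np.array([np.cos(yaw),np.sin(yaw),0]); yp=np.array([-np.sin(yaw),np.cos(yaw),0]);zp=np.array([0,0,1.])
print('tilt',np.degrees(np.arctan2(R[:,1]@-zp,R[:,1]@xp)), R[:,0]@yp)
G=s['tool_pos']-.019*R[:,2];print('G',G)
E
```

```text
3.7333 [ 0.4582001  -0.09192717  0.11066279] 10.791527909788519 [-3.30101096 -3.61019768 -1.97052522] [-0.4902063   0.70152783 -0.24271245]
tilt -14.809546618015466 0.999994031535255
G [ 0.45341662 -0.0927666   0.12903161]
```

View pics/w4.png

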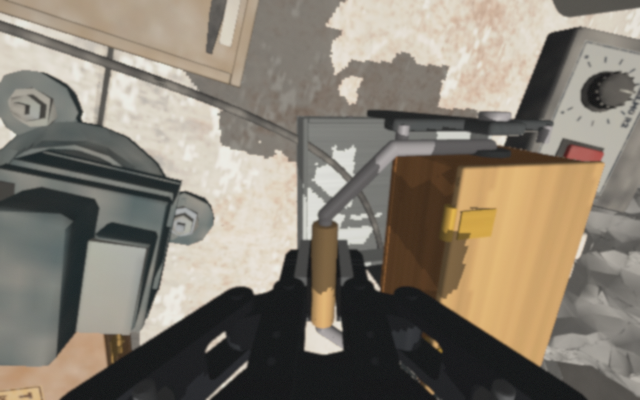

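The sleeve is gripped: opening 10.8 mm, forces small. Next I'll work out the arc in tool axes.

```bash
cat >> h.py <<'E'
yaw=np.radians(9.5); xp=np.array([np.cos(yaw),np.sin(yaw),0]); yp=np.array([-np.sin(yaw),np.cos(yaw),0]);zp=np.array([0,0,1.])
def arc(C,t0,t1,n,r=.08):
    s=bot.read_state();R=Ro.from_rotvec(s['tcp_rot']).as_matrix();p=s['tool_pos']
    for t in np.linspace(t0,t1,n+1)[1:]:
        th=np.radians(t);a=-15+t/6
        Rt=np.column_stack([yp,xp,-zp])@Ro.from_euler('x',a,degrees=True).as_matrix()
        P=C+r*(-np.cos(th)*xp+np.sin(th)*zp)+.019*Rt[:,2]
        d=R.T@(P-p)*100; w=np.degrees(Ro.from_matrix(R.T@Rt).as_rotvec())
        print(round(t),[round(float(v),2) for v in d]+[round(float(v),1) for v in w])
E
python3 - <<'E'
from h import *
G=np.array([.4534,-.0928,.129]);C=G+.08*xp;print(C)
arc(C,0,60,10)
E
```

```text
[ 0.53230285 -0.07959619  0.129     ]
6 [-0.01, 0.23, -0.79, 0.8, -0.1, 0.2]
12 [-0.01, 0.53, -1.56, 1.8, -0.1, 0.2]
18 [-0.01, 0.91, -2.29, 2.8, -0.1, 0.2]
24 [-0.01, 1.37, -2.97, 3.8, -0.1, 0.2]
30 [-0.01, 1.9, -3.6, 4.8, -0.1, 0.2]
36 [-0.01, 2.48, -4.16, 5.8, -0.1, 0.2]
42 [-0.01, 3.13, -4.66, 6.8, -0.1, 0.2]
48 [-0.01, 3.82, -5.09, 7.8, -0.1, 0.2]
54 [-0.01, 4.55, -5.43, 8.8, -0.1, 0.2]
60 [-0.01, 5.31, -5.7, 9.8, -0.1, 0.2]
```

Request:
servo_tool:
  plan:
    - [[0,0.23,-0.8,0.8,0,0],[0,0.53,-1.56,1.8,0,0],[0,0.91,-2.29,2.8,0,0],[0,1.37,-2.97,3.8,0,0],[0,1.9,-3.6,4.8,0,0],[0,1.9,-3.6,4.8,0,0]]

```text
time: 4.28
tool_pos: [0.4688, -0.0905, 0.1525]
tcp_rot: [1.948, 2.31, 0.205]
wrist_force: [-5.2, -2.0, 4.3]
width: 0.134
```

```bash
python3 - <<'E'
from h import *
s=bot.read_state(); print(s['time'],s['tool_pos'],s['width']*85.4,s['wrist_force'],s['torque'])
snap('side','s5')
i=cv2.imread('pics/s5.png')[180:340,250:430];cv2.imwrite('pics/s5z.png',cv2.resize(i,None,fx=3.5,fy=3.5))
arc(np.array([.5323,-.0796,.129]),30,90,10)
E
```

```text
4.2833 [ 0.46881052 -0.09051133  0.15248832] 11.424349955201498 [-5.16991748 -2.0396819   4.3157259 ] [-0.26691886  0.78274431 -0.23314812]
36 [0.03, 0.39, -0.47, 1.1, -0.1, 0.2]
42 [0.02, 0.99, -1.02, 2.1, -0.1, 0.2]
48 [0.02, 1.64, -1.5, 3.1, -0.1, 0.2]
54 [0.02, 2.34, -1.91, 4.1, -0.1, 0.2]
60 [0.02, 3.08, -2.23, 5.1, -0.1, 0.2]
66 [0.02, 3.85, -2.48, 6.1, -0.1, 0.2]
72 [0.01, 4.64, -2.64, 7.1, -0.0, 0.2]
78 [0.01, 5.44, -2.72, 8.1, -0.0, 0.2]
84 [0.01, 6.24, -2.71, 9.1, -0.0, 0.2]
90 [0.0, 7.04, -2.61, 10.1, -0.0, 0.2]
```

View pics/s5z.png

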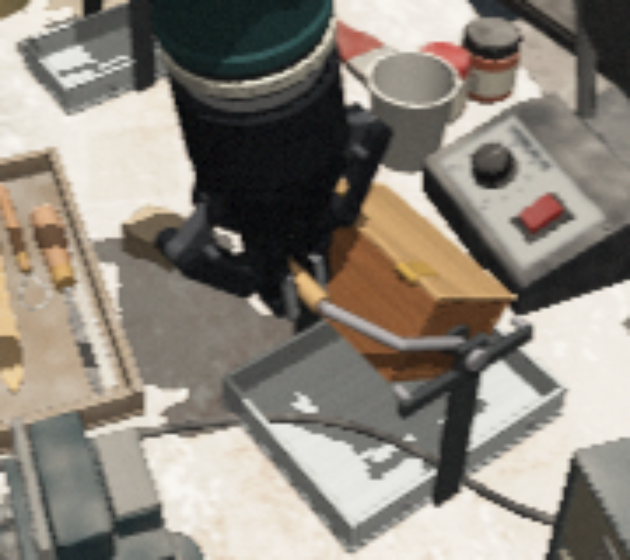

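The box is turning, the grip holds and the forces are small. I'll carry on to 90°.

Request:
servo_tool:
  plan:
    - [[0,0.39,-0.47,1.1,0,0],[0,0.99,-1.02,2.1,0,0],[0,1.64,-1.5,3.1,0,0],[0,2.34,-1.91,4.1,0,0],[0,3.08,-2.23,5.1,0,0],[0,3.85,-2.48,6.1,0,0],[0,4.64,-2.64,7.1,0,0],[0,5.44,-2.72,8.1,0,0],[0,6.24,-2.71,9.1,0,0],[0,7.04,-2.61,10.1,0,0],[0,7.04,-2.61,10.1,0,0]]

```text
time: 5.25
tool_pos: [0.5343, -0.0811, 0.1895]
tcp_rot: [2.023, 2.4, -0.001]
wrist_force: [2.2, -6.6, -3.8]
width: 0.129
```

```bash
python3 - <<'E'
from h import *
s=bot.read_state(); print(s['time'],s['tool_pos'],s['width']*85.4,s['wrist_force'],s['torque'])
snap('side','s6')
i=cv2.imread('pics/s6.png')[180:340,250:430];cv2.imwrite('pics/s6z.png',cv2.resize(i,None,fx=3.5,fy=3.5))
arc(np.array([.5323,-.0796,.129]),90,150,10)
E
```

```text
5.25 [ 0.53434919 -0.08110631  0.1895375 ] 11.036048647479609 [ 2.24555352 -6.64050737 -3.81157706] [-1.07948953 -0.36271188 -0.19337739]
96 [0.18, 0.64, 0.0, 1.1, 0.2, 0.2]
102 [0.18, 1.43, 0.14, 2.1, 0.2, 0.2]
108 [0.17, 2.21, 0.35, 3.1, 0.2, 0.2]
114 [0.17, 2.96, 0.65, 4.1, 0.2, 0.2]
120 [0.17, 3.67, 1.03, 5.1, 0.2, 0.2]
126 [0.17, 4.34, 1.49, 6.1, 0.2, 0.2]
132 [0.17, 4.95, 2.01, 7.1, 0.2, 0.2]
138 [0.17, 5.51, 2.6, 8.1, 0.2, 0.2]
144 [0.17, 6.0, 3.25, 9.1, 0.2, 0.2]
150 [0.17, 6.42, 3.95, 10.1, 0.2, 0.2]
```

View pics/s6z.png

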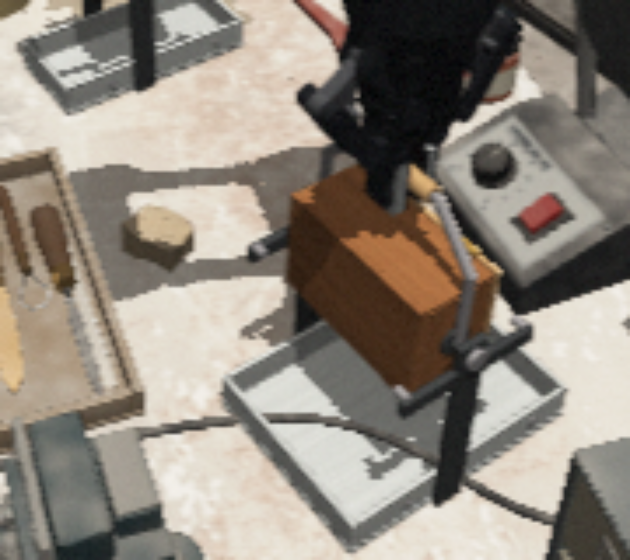

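The box stands at a quarter turn with the handle on top, still gripped. I'll continue to 150°.

Request:
servo_tool:
  plan:
    - [[0.05,0.64,0.02,1.1,0,0],[0.1,1.43,0.14,2.1,0,0],[0.1,2.21,0.35,3.1,0,0],[0.1,2.96,0.65,4.1,0,0],[0.1,3.67,1.03,5.1,0,0],[0.1,4.34,1.49,6.1,0,0],[0.1,4.95,2.01,7.1,0,0],[0.1,5.51,2.6,8.1,0,0],[0.1,6.0,3.25,9.1,0,0],[0.1,6.42,3.95,10.1,0,0],[0.1,6.42,3.95,10.1,0,0]]

```text
time: 6.22
tool_pos: [0.5982, -0.0721, 0.1483]
tcp_rot: [-1.951, -2.314, 0.21]
wrist_force: [0.1, -11.3, -3.6]
width: 0.128
```

```bash
python3 - <<'E'
from h import *
s=bot.read_state(); print(s['time'],s['tool_pos'],s['width']*85.4,s['wrist_force'],s['torque'])
snap('side','s7')
i=cv2.imread('pics/s7.png')[180:340,250:430];cv2.imwrite('pics/s7z.png',cv2.resize(i,None,fx=3.5,fy=3.5))
arc(np.array([.5323,-.0796,.129]),150,180,5)
E
```

```text
6.2167 [ 0.59819366 -0.07207085  0.14828744] 10.909669284505139 [  0.0830787  -11.31411664  -3.6390305 ] [-1.40343095 -0.1511964   0.04820391]
156 [0.34, 0.44, 0.5, 1.0, 0.4, 0.2]
162 [0.35, 0.84, 1.22, 2.0, 0.4, 0.2]
168 [0.35, 1.16, 1.98, 3.0, 0.4, 0.2]
174 [0.36, 1.4, 2.77, 4.0, 0.4, 0.2]
180 [0.36, 1.55, 3.58, 5.0, 0.4, 0.2]
```

View pics/s7z.png

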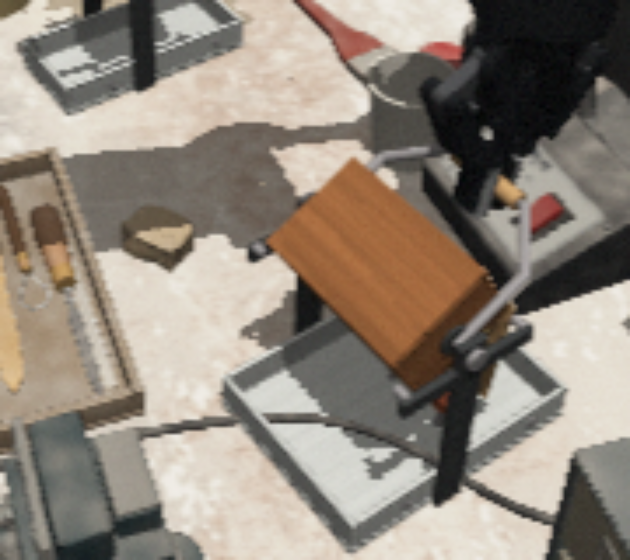

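The lid is open and a stone (red) shows under the box. The side force of -11 N says the yaw is slightly less than assumed, so I'll ease over to -x and go on to the stop.

Request:
servo_tool:
  plan:
    - [[-0.1,0.44,0.5,1,0,0.5],[-0.2,0.84,1.22,2,0,0.5],[-0.25,1.16,1.98,3,0,0.5],[-0.25,1.4,2.77,4,0,0.5],[-0.25,1.55,3.55,5,0,0.5],[-0.25,1.55,3.6,5,0,0.5],[-0.25,1.55,3.6,5,0,0.5]]

```text
time: 6.85
tool_pos: [0.6059, -0.0714, 0.1123]
tcp_rot: [-1.917, -2.252, 0.305]
wrist_force: [-9.2, 3.6, 11.6]
width: 0.129
```

```bash
python3 - <<'E'
from h import *
s=bot.read_state(); print(s['time'],s['tool_pos'],s['width']*85.4,s['wrist_force'],s['torque'])
R=Ro.from_rotvec(s['tcp_rot']).as_matrix();print('G',s['tool_pos']-.019*R[:,2])
snap('side','s8');snap('wrist','w8')
i=cv2.imread('pics/s8.png')[180:340,250:430];cv2.imwrite('pics/s8z.png',cv2.resize(i,None,fx=3.5,fy=3.5))
E
```

```text
6.85 [ 0.60585492 -0.07141897  0.11226666] 11.023835696759333 [-9.16659524  3.63053572 11.56178866] [ 0.48978115  1.60785121 -0.41159834]
G [ 0.61076485 -0.07053534  0.13060001]
```

View pics/s8z.png

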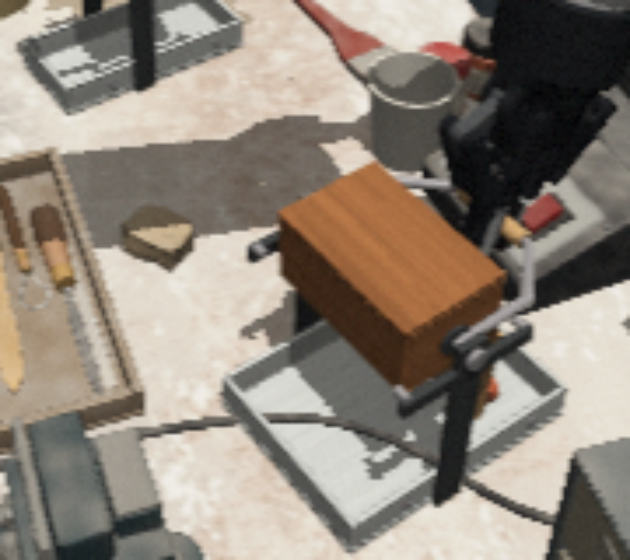

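View pics/w8.png

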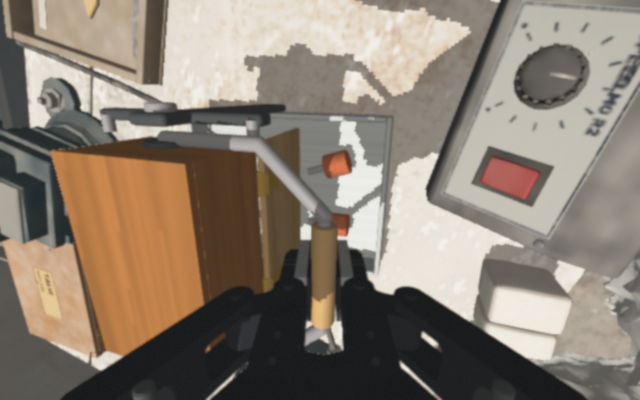

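Both orange stones lie in the tray, at wrist pixels (337,163) and (343,224). I'll press slightly onto the stop to be sure.

Request:
servo_tool:
  plan:
    - [[0,0,0.4,0,0,0],[0,0,0.6,0,0,0],[0,0,0.6,0,0,0],[0,0,0.6,0,0,0]]

```text
time: 7.28
tool_pos: [0.6059, -0.0713, 0.112]
tcp_rot: [-1.92, -2.254, 0.301]
wrist_force: [-7.6, 2.1, 22.2]
width: 0.128
```

```bash
python3 - <<'E'
from h import *
s=bot.read_state(); print(s['time'],s['tool_pos'],s['width']*85.4,s['wrist_force'],s['torque'])
snap('side','s9')
i=cv2.imread('pics/s9.png')[180:340,250:430];cv2.imwrite('pics/s9z.png',cv2.resize(i,None,fx=3.5,fy=3.5))
E
```

```text
7.2833 [ 0.60592485 -0.07133529  0.11203274] 10.888879099430447 [-7.63975385  2.08197939 22.21856038] [ 0.01787338  1.68227692 -0.20297285]
```

View pics/s9z.png

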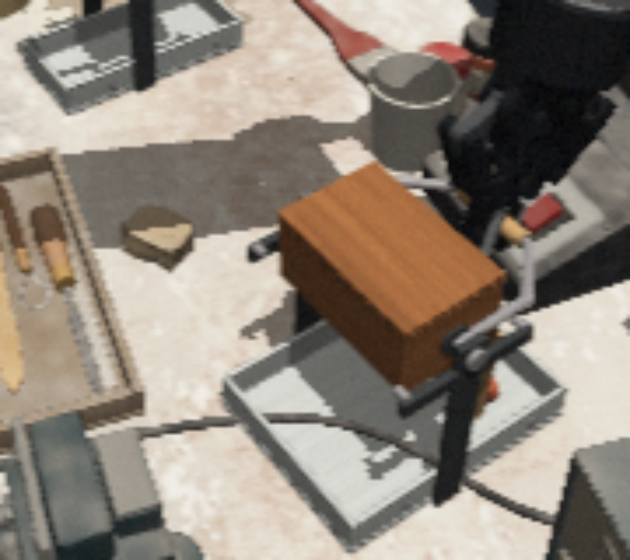

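It's at the stop: the force rose to 22 N with no motion. I'll open a little and retract along the tool axis.

Request:
servo_tool:
  plan:
    - [[0,0,0,0,0,0],[0,0,0,0,0,0],[0,0,0,0,0,0],[0,0,0,0,0,0],[0,0,0,0,0,0]]
  claw: 2.4

```text
time: 7.75
tool_pos: [0.6055, -0.0711, 0.1111]
tcp_rot: [-1.919, -2.254, 0.301]
wrist_force: [-0.7, 0.3, 0.8]
width: 0.284
```

Request:
servo_tool:
  plan:
    - [[0,0,-0.7,0,0,0],[0,0,-1.5,0,0,0],[0,0,-2.5,0,0,0],[0,0,-4,0,0,0],[0,0,-6,0,0,0],[0,0,-8,0,0,0],[0,0,-10,0,0,0],[0,0,-12,0,0,0],[0,0,-12,0,0,0],[0,0,-12,0,0,0]]

```text
time: 8.58
tool_pos: [0.6378, -0.0657, 0.2294]
tcp_rot: [-1.921, -2.257, 0.297]
wrist_force: [-0.6, 0.1, -0.6]
width: 0.282
```

```bash
python3 - <<'E'
from h import *
s=bot.read_state(); print(s['time'],s['tool_pos'],s['width']*85.4,s['wrist_force'])
snap('side','s10');c=snap('wrist','w10');C=wcam(c,s);S=cam('side')
i=cv2.imread('pics/s10.png')[100:340,220:460];cv2.imwrite('pics/s10z.png',cv2.resize(i,None,fx=2.5,fy=2.5))
E
```

```text
8.5833 [ 0.63777713 -0.06574852  0.22941204] 24.067188739429557 [-0.64555501  0.11933049 -0.62639356]
```

View pics/s10z.png

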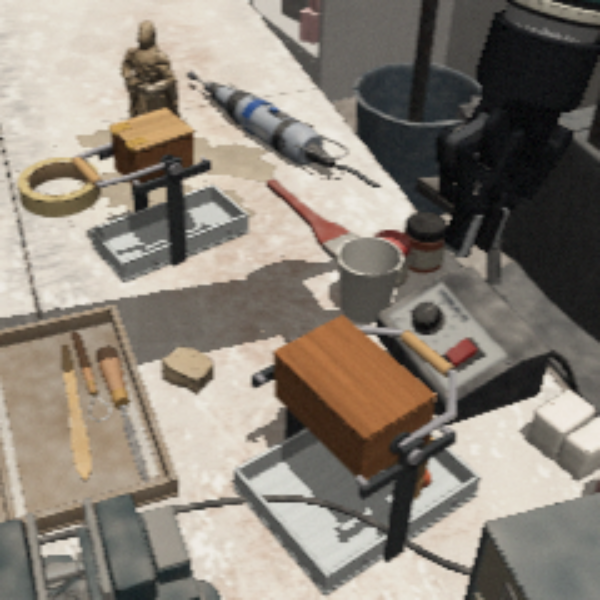

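View pics/w10.png

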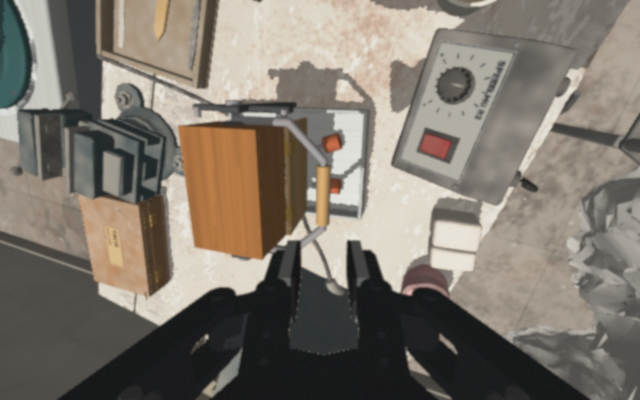

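The box is upside down, the stones lie in its tray at wrist pixels (332,142) and (335,186), and the narrow box is still upright. One last check: the handle height.

```bash
python3 - <<'E'
from h import *
s=bot.read_state();C=wcam(viewer.read_camera('wrist'),s)
X,r=tri([ray(C,(323,196)),ray(cam('side'),(390.8,240.8))]);print(X,r)
for p in ((332,142),(335,186)):
    e,d=ray(C,p);Q=e+d*((.014-e[2])/d[2]);v=Q-np.array([.533,-.080,0]);print('stone tray xy',v@xp,v@yp)
s=bot.read_state();print(s['joint_vel'].round(4),s['wrist_force'])
finish_job()
E
```

```text
[ 0.61262562 -0.06902971  0.13348754] [np.float64(2.261842616333098), np.float64(2.26184261633328)]
stone tray xy 0.05761685890693464 0.0265124211789168
stone tray xy 0.06166006491215962 -0.027763665926135713
[ 0.0006 -0.0005 -0.0035  0.0011  0.0007  0.0004] [-0.17764529 -0.15443899  0.49401888]
the job is handed in; nothing more can be done
```

The wider box is upside down at its far stop, both grinding stones are in its own tray, and I've handed the job in at about 9 s on the robot's clock. I gripped the handle's sleeve, carried it up and over, pressed lightly at the end, then let go and backed off about 12 cm.

**Last checks:**
- **Far stop:** the force rose from 12 to 22 N with no further motion. After release the handle measured 133.5 mm high, against 133.3 mm expected at 3.1 rad; the two camera rays agreed to about 2 mm.
- **Stones:** both lie well inside the tray, at about (58, 27) and (62, -28) mm in the stand's frame. The lid is hanging open.
- **Robot and narrower box:** the gripper is clear with no force on it, and the narrower box still looks upright.

**What disagreed:**
- **Lid contact:** on the first descent the gripper read about 17 N up and 11 N back, probably its knuckle on the lid edge. I backed off and tilted it 15° before gripping.
- **Side force:** it reached about 11 N during the swing, so my yaw estimate of 9.5° was probably slightly off. I eased the path over to follow it.

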